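Clear the tins and shut the cupboard

TASK

The little cupboard on the console was left open and two square tea tins stand in the way of its door. Move those two out of the way by stacking them squarely on the third tin, which stays where it stands clear of the door, then push the door shut until its spring clip catches. The door must not knock any tin, no tin may fall over, and everything else on the console stays as it is.

Things in the scene. Friction and masses are not known exactly. Their poses are not given: they have to be found in the camera images.
- tin_a: Square tea tin with a flat lid, bare metal with a paper band, 66 x 66 x 80 high, about 220 g, closed, loose. Origin: centre of its underside; z up, x and y square to its sides. The three tins are alike: at the start two stand in the door's way, close together, and the third alone, well clear of it; which is which varies.
- tin_b: Square tea tin with a flat lid, bare metal with a paper band, 66 x 66 x 80 high, about 220 g, closed, loose. Origin: centre of its underside; z up, x and y square to its sides. The three tins are alike: at the start two stand in the door's way, close together, and the third alone, well clear of it; which is which varies.
- tin_c: Square tea tin with a flat lid, bare metal with a paper band, 66 x 66 x 80 high, about 220 g, closed, loose. Origin: centre of its underside; z up, x and y square to its sides. The three tins are alike: at the start two stand in the door's way, close together, and the third alone, well clear of it; which is which varies.
- cupboard: Fixed wooden counter cupboard, 200 deep, 260 wide, 200 high. Origin: centre of its underside, on the marble. x axis: from its front to its back; z up; the open front is at x = -100, the sides at y = -130 and +130. The door covers the front when shut, hinged at the -y side. A spring clip (two sprung rollers) sits under the top board at x = -85, y = +88.
- door (a joint): Angle of the cupboard's door: 0 shut, grows as it opens, stop at 1.9. It turns about the line at cupboard x = -101, y = -128. Shut, it reaches 256 along cupboard +y; at 1.57 it stands out along cupboard -x. Stays where it is left. About 0.05 before shut it meets the spring clip; about 6 to 12 N more, pushed beyond mid-door, snaps it past 0.02, then the clip pulls it to 0 and holds it.
- door_hinge (a point): Point on the door's hinge axis, 100 above the marble, in the plane of its inner face. y axis: along the panel from hinge to free edge (256 long); x axis: from the outer to the inner face; z up. Panel 15 thick (x -15 to 0), 17 to 193 above the marble. Sticking out: striker inside (y 215, height 165, to x +26); knob outside (y 228, height 90, 22 across, to x -37).
- door_face (a point): Point on the flat outer face of the door, 170 from the hinge axis and 150 above the marble, a good place to push.
- jar_tall: Glass jar with a twist cap, 72 across, 145 high, leave alone. Origin: centre of its underside. The two jars may swap places: one among the tins, one beside the cupboard's hinge side.
- jar_squat: Glass jar with a twist cap, 84 across, 100 high, leave alone. Origin: centre of its underside.
- tongs: Stainless tongs lying flat, 235 long, 50 wide, 14 high, leave alone. Origin: on the marble under their middle line, 95 from the joined end; x points to the joined end.
- shaker: Small white salt shaker with a steel cap, 39 across, 86 high, leave alone. Origin: centre of its underside.
- bowl: Red plastic bowl, 150 across, 62 high, leave alone. Origin: centre of its underside.
- spoon_holder: White ceramic pot 76 across, 75 high, with a grey ceramic soup spoon standing in it up to 166 high (one piece), leave alone. Origin: centre of its underside.
- mug: White mug, 80 across, 92 high, handle at its +y, leave alone. Origin: centre of its underside.
Things that resemble listed ones, but are neither listed nor needed, are in the scene too. Leave any turquoise or yellow look-alike of the tin_c alone. Leave any green look-alike of the tin_a alone.

How it is judged:
On the way, in this order (a step that is already met when the one before it is completed fails the run):
1. The two tins from the door's way are stacked squarely on the third, released and at rest (horizontal distance between tin_a and tin_b below 0.01 m and (angle between the x axis of tin_a and the x axis of tin_b, either way round below 0.13 rad or angle between the x axis of tin_a and the x axis of tin_b, either way round above 1.4408 rad) and horizontal distance between each of tin_a, tin_b and tin_c below 0.01 m and (angle between the x axis of tin_a and the x axis of tin_c, either way round below 0.13 rad or angle between the x axis of tin_a and the x axis of tin_c, either way round above 1.4408 rad) and (angle between the x axis of tin_b and the x axis of tin_c, either way round below 0.13 rad or angle between the x axis of tin_b and the x axis of tin_c, either way round above 1.4408 rad) and angle between each of tin_a, tin_b, tin_c's own z axis and vertical below 0.06 rad and linear speed of each of tin_a, tin_b, tin_c below 0.03 m/s and height (world z) of each of tin_a, tin_b, tin_c below 0.166 m and contact force between the fingers and tin_a below 0.2 N and contact force between the fingers and tin_b below 0.2 N and contact force between the fingers and tin_c below 0.2 N and height (world z) of any of tin_a, tin_b, tin_c above 0.154 m and (height (world z) of tin_a between 0.074 and 0.086 m or height (world z) of tin_b between 0.074 and 0.086 m or height (world z) of tin_c between 0.074 and 0.086 m) and ((height (world z) of tin_a below 0.006 m and distance of tin_a from where it was at the start of the episode below 0.02 m) or (height (world z) of tin_b below 0.006 m and distance of tin_b from where it was at the start of the episode below 0.02 m) or (height (world z) of tin_c below 0.006 m and distance of tin_c from where it was at the start of the episode below 0.02 m))), for 0.3 s.
2. The door is shut and its clip has caught (value of joint door below 0.015 rad and velocity of joint door between -0.05 and 0.05 rad/s), for 0.3 s.
At the end, for the whole second after the job is handed in: The three tins stand in one upright column where the lone tin stood (it moved under 20 mm), centres within 10 mm and sides within 7 degrees, released and at rest; the door is latched (within 0.015 rad of shut); the other things stand upright within 25 mm of where they were (all of step 1 and all of step 2 and distance of each of jar_tall, jar_squat, tongs, shaker, bowl, spoon_holder, mug from where it was at the start of the episode below 0.025 m and angle between each of jar_tall, jar_squat, tongs, shaker, bowl, spoon_holder, mug's own z axis and vertical below 0.15 rad); the robot touches nothing.
It fails at once if the door knocks a tin (contact force between door and tin_a above 2 N).
It fails at once if the door knocks a tin (contact force between door and tin_b above 2 N).
It fails at once if the door knocks a tin (contact force between door and tin_c above 2 N).
It fails at once if a tin falls over (angle between any of tin_a, tin_b, tin_c's own z axis and vertical above 0.6 rad).
It fails at once if a bystander is moved or tipped (distance of any of jar_tall, jar_squat, tongs, shaker, bowl, spoon_holder, mug from where it was at the start of the episode above 0.04 m or angle between any of jar_tall, jar_squat, tongs, shaker, bowl, spoon_holder, mug's own z axis and vertical above 0.5 rad).
It also fails if it takes over 69 s, if anything falls off the work surface, if the arm or the gripper's body presses on something with over 40 N, if the wrist force passes 120 N, or if a joint passes its speed limit or range.

ROBOT

A 6-joint arm with a two-finger parallel gripper is mounted at the origin on the work surface. World frame = base frame: x ahead of the robot, y to its left, z up, the work surface at z = 0. Lengths are in m, angles in rad, forces in N, time in s.
With the tool pointing down it reaches from about 0.375 to 0.975 m from the base axis. Payload 3.8 kg.
Tool frame: the origin (TCP) lies midway between the tips of the shut fingers; the grasp point (between the pads) lies 19 mm behind it; z points along the fingers, y is the line along which they close (so a half turn about z gives the same grasp; the last joint's range is limited). The gripper opens to 85 mm and grips with 20 to 120 N. Pads are 22 mm wide; open, the fingers measure 114 mm over their backs; the gripper's body (76 mm by 85 mm) begins 54 mm behind the grasp point. The pads swing forward as they close: fully open they stand 13 mm farther back than shut.
Start: joints at [-1.294, 0.264, 1.604, -0, 1.274, -0.037], TCP at [0.208, -0.642, 0.231] pointing down, gripper open.
Joint ranges: [-2.63, 2.63], [-0.94, 2.18], [0.31, 2.57], [-1.31, 4.45], [0, 2.66], [-2.55, 2.55]. Speed limits (rad/s): [2.57, 2.57, 3.14, 3.14, 3.14, 3.14].

INTERFACE

Orientations are given as [roll, pitch, yaw] about the fixed x, y, z axes, in that order (R = Rz(yaw) Ry(pitch) Rx(roll)).
In Python, from workcell import arm, optics, job gives the robot as it stands.
- The arm moves only by the shell command python3 -m creep 'ROWS'. ROWS is JSON, a list that holds one entry, the list of rows, each a list of 5 numbers: the shift along the tool's x, y, z in mm, then the turn about the tool's z in rad, then the closure, from 0 (fully open) to 1 (shut). A call has 1 to 20 rows; each row shifts and turns the commanded pose from where the row before left it, along the tool's axes as they then stand; what a row does not reach is not made up. A row lasts 1/12 s, in which the tool goes at most 41.7 mm and 7.16 degrees, less where a joint would pass 70% of its speed; a pose out of reach is approached as far as the arm can. A call is refused whole if a number of a shift passes 41.7 or a number of a turn 0.125, either way. A call with a gripper value outside its range is refused whole. The fingers move at their own pace and stop on an object; the grip force is fixed at half the most. Time passes only in rows, so rows that do not move let the fingers close. It gives the time, the measured TCP pose, the force, the opening and the grip force at its end, in the units of the state.
- arm.observe(): the state, without advancing time (a new reading comes with each control period).
- optics.camera(name): name is "scene" or "top" or "wrist"; returns a dict with "frame" (384x512x3 uint8, red, green, blue), "fx", "fy", "cx", "cy" (pixels), "k1" (the pictures are not rectified: a ray, as slopes to the right and down, at radius r is drawn at 1 + k1 r^2 times it, then the intrinsics apply), "extrinsics" (4x4, takes a point from camera to world coordinates). Camera axes: x right, y up, looking along -z (the intrinsics and any distortion apply to the point x, -y, -z); pixel columns grow to the right and rows downward; lengths in m; the calibration is good to about 2 mm. A picture is of the moment at which its call begins. There is no depth.
- job.sign_off(): hands the job in; it is judged then, once.
The state is a dict: "time": time; "joint_pos": joint angles; "joint_vel": joint speeds; "tau": joint torques, N m; "eef_pos": TCP position; "eef_rot": TCP orientation; "contact_force": force on the tool from outside, world axes, zero at the start; "torque": the same for the moment, N m; "grip_width": finger opening in m; "grasp_force": force on a finger pad.
Only numpy, scipy, OpenCV 4.12 (cv2) and the standard library are available. Lean on these libraries where they do the work, as an engineer would, in place of code of your own. Each camera call takes 0.05 s, during which the arm holds its last target. There are 200 camera calls.

## Working session

There is one attempt and no reset: what is moved stays moved. The work goes in short steps, Python scripts to look and compute and a shell command to move; the robot and the scene stay as the last step left them, time stands still between calls to the robot, and variables do not carry over. Pictures are saved under pics/ and viewed, at most 10 in all, crops included, and the job is handed in when it is done.

```bash
mkdir -p pics; cat > h.py <<'E'
import numpy as np, cv2
from workcell import arm, optics, job
def grab(n,f=None):
    c=optics.camera(n)
    if f: cv2.imwrite('pics/'+f,cv2.cvtColor(c['frame'],cv2.COLOR_RGB2BGR)); np.save('pics/'+f+'.npy',c,allow_pickle=True)
    return c
def load(f): return np.load('pics/'+f+'.npy',allow_pickle=True).item()
def ray(c,u,v):
    K=np.array([[c['fx'],0,c['cx']],[0,c['fy'],c['cy']],[0,0,1]],float)
    p=cv2.undistortPoints(np.array([[[u,v]]],float),K,np.array([c['k1'],0,0,0],float)).ravel()
    E=np.array(c['extrinsics']); return E[:3,3],E[:3,:3]@np.array([p[0],-p[1],-1])
def at(c,u,v,z):
    o,d=ray(c,u,v); return (o+d*(z-o[2])/d[2])
def proj(c,P):
    E=np.array(c['extrinsics']); q=E[:3,:3].T@(np.array(P,float)-E[:3,3]); x,y=q[0]/-q[2],-q[1]/-q[2]
    s=1+c['k1']*(x*x+y*y); return np.array([c['fx']*x*s+c['cx'],c['fy']*y*s+c['cy']])
E
python3 - <<'E'
from h import *
for n in('scene','top'):
    c=grab(n,n+'0.png'); print(n,c['fx'],c['k1'],np.array(c['extrinsics']).round(3).tolist())
E
```

```text
scene 360.3934349525557 0.009504168952576286 [[-0.52, -0.713, 0.47, 1.077], [0.854, -0.441, 0.275, 0.339], [0.011, 0.544, 0.839, 1.056], [0.0, 0.0, 0.0, 1.0]]
top 391.3896275811231 -0.03181249833261266 [[0.014, 0.995, -0.099, 0.41], [-1.0, 0.014, -0.001, 0.023], [0.0, 0.099, 0.995, 1.469], [0.0, 0.0, 0.0, 1.0]]
```

View pics/scene0.png

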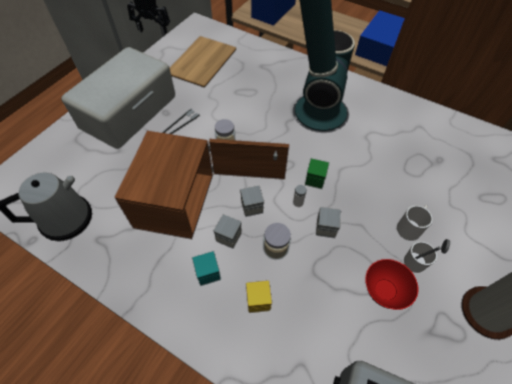

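```bash
python3 -c "
import cv2;a=cv2.imread('pics/top0.png');cv2.imwrite('pics/top0b.png',cv2.resize(a,(800,600),interpolation=cv2.INTER_CUBIC))"
```

```text
(no output)
```

View pics/top0b.png

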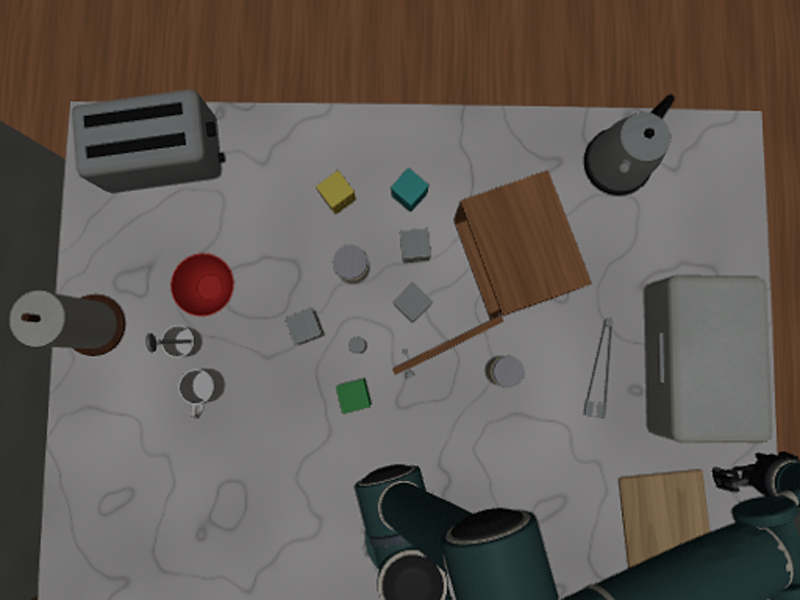

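The scene shows two bare tins between the open door and the cupboard (top view, 800 px: (415,245) and (412,301)). The lone tin is at (304,326). One jar is at (351,264), the shaker at (358,345), and the green look-alike at (353,395). I'll zoom in for corners.

```bash
python3 - <<'E'
from h import *
t=cv2.imread('pics/top0.png')[140:260,175:335]; s=cv2.imread('pics/scene0.png')
cv2.imwrite('pics/z1.png',cv2.resize(t,None,fx=5,fy=5,interpolation=cv2.INTER_CUBIC))
c=load('top0.png')
for n,u,v,z in [('A',415,245,.08),('B',412,301,.08),('L',304,326,.08),('jar',351,264,.12),('shk',358,345,.086),('grn',353,395,.08),('hinge',500,318,.193),('dooredge',395,371,.193),('cup fl',461,205,.2),('cup fr',499,315,.2),('cup br',590,283,.2),('jar2',507,371,.12),('teal',410,188,.08)]:
    print(n,at(c,u*.64,v*.64,z).round(3))
E
```

```text
A [ 0.672 -0.003  0.08 ]
B [0.542 0.003 0.08 ]
L [0.482 0.247 0.08 ]
jar [0.619 0.14  0.12 ]
shk [0.44  0.123 0.086]
grn [0.328 0.133 0.08 ]
hinge [ 0.499 -0.18   0.193]
dooredge [0.385 0.038 0.193]
cup fl [ 0.737 -0.097  0.2  ]
cup fr [ 0.504 -0.177  0.2  ]
cup br [ 0.574 -0.368  0.2  ]
jar2 [ 0.387 -0.207  0.12 ]
teal [0.806 0.011 0.08 ]
```

View pics/z1.png

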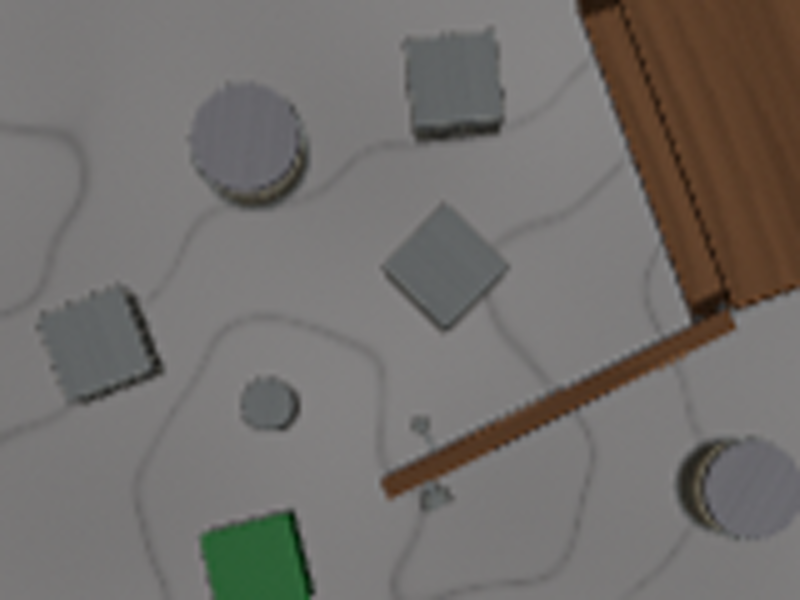

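```bash
cat >> h.py <<'E'
from scipy.spatial.transform import Rotation as Ro
def st():
    s=arm.observe(); R=Ro.from_euler('xyz',s['eef_rot']); 
    return s,np.array(s['eef_pos']),R
def plan(tgt,yd=None):
    "shift in tool axes (mm); turn so that tool y line has world heading yd (mod pi/2 choice printed)"
    s,p,R=st(); d=R.inv().apply(np.array(tgt)-p)*1000
    y=R.apply([0,1,0]); h=np.arctan2(y[1],y[0])
    print('t',round(s['time'],2),'pos',p.round(4),'yhead',round(h,4),'tilt',R.apply([0,0,1]).round(3),'shift',d.round(1),'norm',round(np.linalg.norm(d),1),'q6',round(s['joint_pos'][5],3))
    if yd is not None:
        for k in(np.pi/2,np.pi):
            e=(yd-h+k/2)%k-k/2; print(' turn about tool z (mod %.2f):'%k,round(-e,4))
def sq(pts):
    "fit centre, heading mod 90 and side of a square from 4 corners"
    P=np.array(pts)[:,:2]; c=P.mean(0); q=P-c; a=np.arctan2(q[:,1],q[:,0])
    h=np.angle(np.mean(np.exp(4j*(a-np.pi/4))))/4
    return c.round(4),round(h,3),np.round(np.linalg.norm(P-np.roll(P,1,0),axis=1),4)
E
python3 - <<'E'
from h import *
c=load('top0.png')
for n,q in dict(A=[(405,36),(493,33),(503,122),(414,132)],B=[(445,203),(510,267),(445,330),(383,267)],L=[(40,322),(122,288),(151,368),(77,402)]).items():
    print(n,*sq([at(c,u/5+174.6,v/5+139.6,.08) for u,v in q]))
plan([.208,-.642,.42]); plan([.60,-.003,.42],0)
w=grab('wrist'); R=st()[2]; E=np.array(w['extrinsics']); print(R.inv().apply(E[:3,3]-st()[1]),R.inv().as_matrix()@E[:3,:3],w['fx'])
E
```

```text
A [ 0.6759 -0.0017] 0.102 [0.0704 0.0635 0.0654 0.0643]
B [0.5413 0.0024] -0.772 [0.0638 0.0652 0.0646 0.063 ]
L [0.482  0.2491] 0.423 [0.063  0.063  0.0608 0.0575]
t 0.1 pos [ 0.2082 -0.6414  0.2301] yhead -1.257 tilt [-0.001  0.002 -1.   ] shift [-3.000e-01  1.000e-01 -1.899e+02] norm 189.9 q6 -0.037
t 0.1 pos [ 0.2082 -0.6414  0.2301] yhead -1.257 tilt [-0.001  0.002 -1.   ] shift [ 569.8 -486.7 -188.9] norm 772.8 q6 -0.037
 turn about tool z (mod 1.57): 0.3138
 turn about tool z (mod 3.14): -1.257
[ 0.0682796  -0.00025373 -0.14164134] [[-1.09079949e-03  9.63739593e-01  2.66842288e-01]
 [ 9.99999239e-01  8.97498074e-04  8.46358459e-04]
 [ 5.76178717e-04  2.66843008e-01 -9.63739839e-01]] 312.80549040414877
```

```bash
python3 -m creep '[[[0,0,-35,0,0],[0,0,-38,0,0],[0,0,-38,0,0],[0,0,-38,0,0],[0,0,-38,0,0],[30,-26,0,0,0],[30,-26,0,0,0],[30,-26,0,0,0],[30,-26,0,0,0],[30,-26,0,0,0],[30,-26,0,0,0],[30,-26,0,0,0],[30,-26,0,0,0],[30,-26,0,0,0],[30,-26,0,0,0],[30,-26,0,0,0],[30,-26,0,0,0],[30,-26,0,0,0],[30,-26,0,0,0],[30,-26,0,0,0]]]'; python3 -c "
from h import *
plan([.52,.08,.42],-1.469)"
```

```text
time: 1.82
eef_pos: [0.5164, -0.1302, 0.4182]
eef_rot: [3.142, 0.0, 0.314]
contact_force: [0.5, -0.6, -0.0]
grip_width: 0.0852
grasp_force: 0.0
t 1.82 pos [ 0.5164 -0.1302  0.4182] yhead -1.257 tilt [-0. -0. -1.] shift [  68.3 -198.9   -1.9] norm 210.3 q6 0.963
 turn about tool z (mod 1.57): 0.212
 turn about tool z (mod 3.14): 0.212
```

```bash
python3 -m creep '[[[12,-33,0,0,0],[12,-33,0,0,0],[12,-33,0,0,0],[12,-33,0,0,0],[11,-33,0,0,0],[10,-33,0,0,0],[0,0,0,0,0],[0,0,0,0,0],[0,0,0,0,0]]]'; python3 - <<'E'
from h import *
c=grab('wrist','w1.png'); plan([.676,-.002,.25],-1.469)
x=cv2.imread('pics/w1.png'); P={'A':(.676,-.002),'B':(.541,.002),'L':(.482,.249)}
t=[]
for n,p in P.items():
    u,v=proj(c,[*p,.08]); print(n,u,v)
cv2.imwrite('pics/w1b.png',cv2.resize(x,(800,600),interpolation=cv2.INTER_CUBIC))
E
```

```text
time: 2.57
eef_pos: [0.5204, 0.0772, 0.418]
eef_rot: [3.141, 0.001, 0.315]
contact_force: [0.1, -0.9, -1.2]
grip_width: 0.0855
grasp_force: 0.0
t 2.62 pos [0.5205 0.0766 0.4181] yhead -1.2575 tilt [-0.    -0.001 -1.   ] shift [123.8 122.6 168.1] norm 242.1 q6 1.357
 turn about tool z (mod 1.57): 0.2115
 turn about tool z (mod 3.14): 0.2115
A 340.0124633581852 65.77714004699138
B 304.42303500237324 154.32772419748412
L 138.687485310941 141.23283183876376
```

View pics/w1b.png

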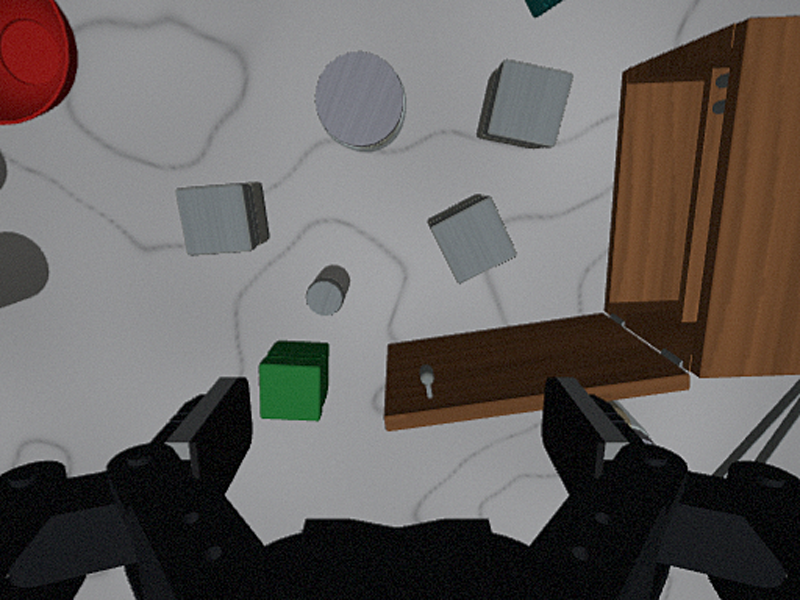

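The wrist view shows all three lids sharply (800 px): A corners (506,59), (574,72), (554,148), (490,135); B (490,196), (517,244), (460,283), (430,228); L (177,188), (244,182), (250,251), (187,255).

```bash
python3 - <<'E'
from h import *
c=load('w1.png')
for n,q in dict(A=[(506,59),(574,72),(554,148),(490,135)],B=[(490,196),(517,244),(460,283),(430,228)],L=[(177,188),(244,182),(250,251),(187,255)]).items():
    print(n,*sq([at(c,u*.64-.2,v*.64-.2,.08) for u,v in q]))
E
```

```text
A [ 0.6749 -0.0018] 0.134 [0.0655 0.0629 0.0666 0.0617]
B [0.5434 0.0048] -0.709 [0.0648 0.0547 0.0676 0.0635]
L [0.4825 0.2516] 0.36 [0.0649 0.0649 0.0664 0.063 ]
```

```bash
python3 -c "
from h import *
plan([.482,.2505,.22],-1.186)"
```

```text
t 2.62 pos [0.5205 0.0766 0.4181] yhead -1.2575 tilt [-0.    -0.001 -1.   ] shift [  17.1 -177.4  197.9] norm 266.3 q6 1.357
 turn about tool z (mod 1.57): -0.0715
 turn about tool z (mod 3.14): -0.0715
```

```bash
python3 -m creep '[[[3,-30,0,0,0],[3,-30,0,0,0],[3,-30,0,0,0],[3,-30,0,0,0],[3,-30,0,0,0],[2,-27,0,-0.07,0],[0,0,33,0,0],[0,0,33,0,0],[0,0,33,0,0],[0,0,33,0,0],[0,0,33,0,0],[0,0,33,0,0],[0,0,0,0,0],[0,0,0,0,0]]]'; python3 - <<'E'
from h import *
c=grab('wrist','w2.png'); plan([.482,.2505,.22],-1.186)
x=cv2.imread('pics/w2.png')
cv2.imwrite('pics/w2b.png',cv2.resize(x,(800,600),interpolation=cv2.INTER_CUBIC))
E
```

```text
time: 3.78
eef_pos: [0.4811, 0.249, 0.2184]
eef_rot: [3.141, 0.005, 0.382]
contact_force: [-0.1, 0.8, 0.8]
grip_width: 0.0854
grasp_force: 0.0
t 3.83 pos [0.4828 0.2501 0.221 ] yhead -1.1888 tilt [ 0. -0. -1.] shift [-0.6 -0.7  1. ] norm 1.4 q6 1.621
 turn about tool z (mod 1.57): -0.0028
 turn about tool z (mod 3.14): -0.0028
```

View pics/w2b.png

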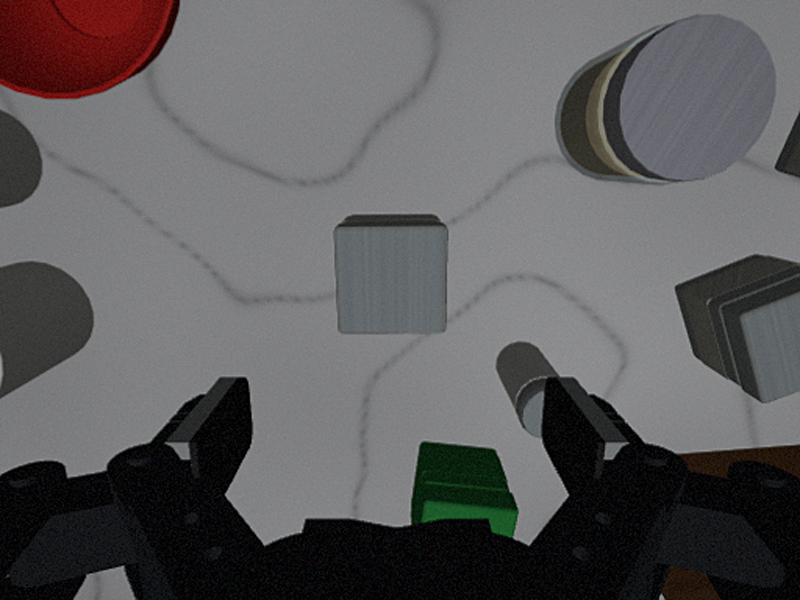

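L's lid is at (334,224), (447,224), (447,332), (338,333), almost square to the gripper.

```bash
python3 - <<'E'
from h import *
c=load('w2.png')
q=[(334.5,223),(447.5,223),(447,332),(338,333)]
print(*sq([at(c,u*.64-.2,v*.64-.2,.08) for u,v in q]))
# door points
L=sq([at(c,u*.64-.2,v*.64-.2,.08) for u,v in q])[0]
plan([*L,.05],-1.186)
plan([.675,-.002,.221],-1.455)
E
```

```text
[0.4831 0.2532] 0.388 [0.0663 0.0643 0.0656 0.066 ]
t 3.83 pos [0.4828 0.2501 0.221 ] yhead -1.1888 tilt [ 0. -0. -1.] shift [  1.5  -2.8 171. ] norm 171.1 q6 1.621
 turn about tool z (mod 1.57): -0.0028
 turn about tool z (mod 3.14): -0.0028
t 3.83 pos [0.4828 0.2501 0.221 ] yhead -1.1888 tilt [ 0. -0. -1.] shift [8.440e+01 3.056e+02 1.000e-01] norm 317.0 q6 1.621
 turn about tool z (mod 1.57): 0.2662
 turn about tool z (mod 3.14): 0.2662
```

```bash
python3 -m creep '[[[10,37,0,0,0],[10,37,0,0,0],[10,37,0,0,0],[10,37,0,0,0],[10,37,0,0,0],[10,37,0,0,0],[10,37,0,0,0],[10,37,0,0,0],[4,9,0,0.09,0],[0,0,0,0.09,0],[0,0,0,0.09,0],[0,0,0,0,0],[0,0,0,0,0]]]'; python3 - <<'E'
from h import *
c=grab('wrist','w3.png'); plan([.675,-.002,.22],-1.455)
x=cv2.imread('pics/w3.png')
cv2.imwrite('pics/w3b.png',cv2.resize(x,(800,600),interpolation=cv2.INTER_CUBIC))
E
```

```text
time: 4.92
eef_pos: [0.6759, -0.001, 0.2236]
eef_rot: [3.141, -0.005, 0.115]
contact_force: [0.5, -0.3, 0.9]
grip_width: 0.0857
grasp_force: 0.0
t 4.97 pos [ 0.6755 -0.0007  0.223 ] yhead -1.4549 tilt [ 0.004 -0.    -1.   ] shift [-0.7  1.2  3. ] norm 3.3 q6 1.417
 turn about tool z (mod 1.57): 0.0001
 turn about tool z (mod 3.14): 0.0001
```

View pics/w3b.png

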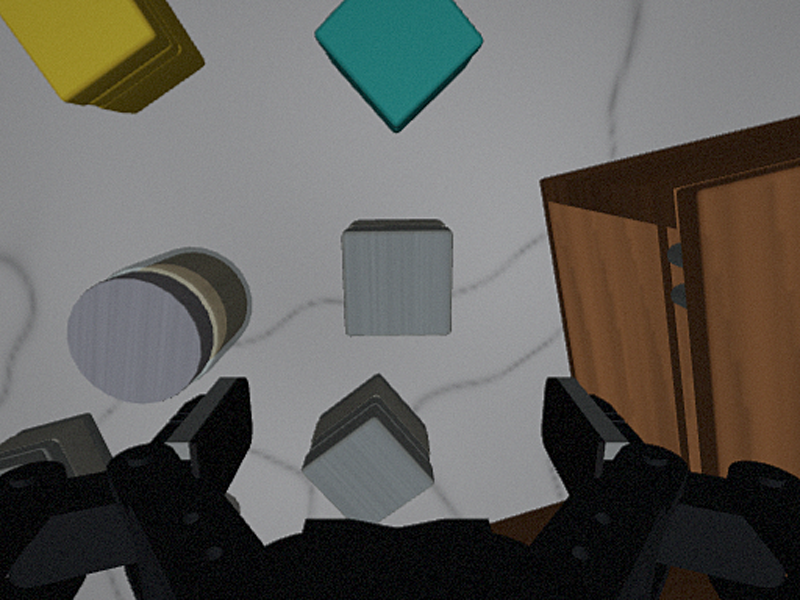

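A's lid is at (342,230), (453,229), (452,336), (345,336), square to the gripper.

```bash
python3 - <<'E'
from h import *
c=load('w3.png')
q=[(342,229),(453,229),(452,336),(345,336)]
r=sq([at(c,u*.64-.2,v*.64-.2,.08) for u,v in q]); print(*r)
plan([*r[0],.036],-1.455)
E
```

```text
[ 0.6766 -0.0013] 0.119 [0.0658 0.0646 0.0659 0.0661]
t 4.97 pos [ 0.6755 -0.0007  0.223 ] yhead -1.4549 tilt [ 0.004 -0.    -1.   ] shift [  0.3   0.6 187. ] norm 187.0 q6 1.417
 turn about tool z (mod 1.57): 0.0001
 turn about tool z (mod 3.14): 0.0001
```

```bash
python3 -m creep '[[[0,0,31,0,0],[0,0,31,0,0],[0,0,31,0,0],[0,0,31,0,0],[0,0,31,0,0],[0,0,21,0,0],[0,0,11,0,0],[0,0,0,0,0],[0,0,0,0,0],[0,0,0,0,1],[0,0,0,0,1],[0,0,0,0,1],[0,0,0,0,1],[0,0,0,0,1],[0,0,0,0,1]]]'; python3 -c "
from h import *
plan([.4831,.2532,.26],-1.183)"
```

```text
time: 6.22
eef_pos: [0.6767, -0.0004, 0.0364]
eef_rot: [3.141, -0.005, 0.114]
contact_force: [0.1, -0.3, 6.6]
grip_width: 0.0658
grasp_force: 68.0
t 6.22 pos [ 6.767e-01 -4.000e-04  3.640e-02] yhead -1.4567 tilt [ 0.005 -0.    -1.   ] shift [-162.2 -273.8 -224.7] norm 389.6 q6 1.419
 turn about tool z (mod 1.57): -0.2737
 turn about tool z (mod 3.14): -0.2737
```

```bash
python3 -m creep '[[[0,0,-10,0,1],[0,0,-30,0,1],[0,0,-36,0,1],[0,0,-36,0,1],[0,0,-36,0,1],[0,0,-36,0,1],[0,0,-36,-0.09,1],[0,0,0,-0.09,1],[0,0,0,-0.094,1],[-9,-30,0,0,1],[-9,-34,0,0,1],[-9,-34,0,0,1],[-9,-34,0,0,1],[-9,-34,0,0,1],[-9,-34,0,0,1],[-9,-34,0,0,1],[-10,-36,0,0,1],[-10,-38,0,0,1],[0,0,0,0,1]]]'; python3 -m creep '[[[0,0,0,0,1],[0,0,0,0,1],[0,0,0,0,1]]]';python3 -c "
from h import *
plan([.4831,.2532,.118],-1.183)"
```

```text
time: 7.8
eef_pos: [0.4759, 0.258, 0.2533]
eef_rot: [-3.137, 0.002, 0.393]
contact_force: [0.0, 0.2, -2.9]
grip_width: 0.0654
grasp_force: 68.4
time: 8.05
eef_pos: [0.4811, 0.2526, 0.2533]
eef_rot: [3.141, 0.0, 0.387]
contact_force: [0.3, -1.3, -3.2]
grip_width: 0.0654
grasp_force: 68.4
t 8.05 pos [0.4811 0.2526 0.2533] yhead -1.1838 tilt [ 0. -0. -1.] shift [2.100e+00 1.000e-01 1.353e+02] norm 135.3 q6 1.622
 turn about tool z (mod 1.57): -0.0008
 turn about tool z (mod 3.14): -0.0008
```

```bash
python3 -m creep '[[[2,0,25,0,1],[0,0,35,0,1],[0,0,30,0,1],[0,0,20,0,1],[0,0,10,0,1],[0,0,8,0,1],[0,0,5,0,1],[0,0,0,0,1],[0,0,0,0,1]]]';python3 -c "
from h import *
plan([.4831,.2532,.1164],-1.183)"
```

```text
time: 8.8
eef_pos: [0.4838, 0.2544, 0.1215]
eef_rot: [-3.142, -0.002, 0.387]
contact_force: [0.3, -0.1, -1.1]
grip_width: 0.0653
grasp_force: 68.2
t 8.8 pos [0.4838 0.2544 0.1215] yhead -1.1834 tilt [ 0.002  0.001 -1.   ] shift [-1.1  0.9  5.1] norm 5.3 q6 1.622
 turn about tool z (mod 1.57): -0.0004
 turn about tool z (mod 3.14): -0.0004
```

```bash
python3 -m creep '[[[-0.5,0.5,2,0,1],[0,0,1.5,0,1],[0,0,1.5,0,1],[0,0,0,0,1],[0,0,0,0,1],[0,0,0,0,1]]]';python3 -c "
from h import *
plan([.4831,.2532,.1164],-1.183)"
```

```text
time: 9.3
eef_pos: [0.4832, 0.2539, 0.1164]
eef_rot: [3.142, -0.002, 0.388]
contact_force: [-0.1, -0.8, 4.0]
grip_width: 0.0651
grasp_force: 68.5
t 9.3 pos [0.4832 0.2539 0.1164] yhead -1.1828 tilt [ 0.002  0.001 -1.   ] shift [-0.4  0.6  0. ] norm 0.7 q6 1.621
 turn about tool z (mod 1.57): 0.0002
 turn about tool z (mod 3.14): 0.0002
```

```bash
python3 -m creep '[[[0,0,0,0,0.5],[0,0,0,0,0],[0,0,0,0,0],[0,0,0,0,0],[0,0,-10,0,0],[0,0,-30,0,0],[0,0,-36,0,0],[0,0,-36,0,0],[0,0,-36,0,0],[0,0,-36,0,0],[0,0,0,0,0],[0,0,0,0,0]]]'; python3 - <<'E'
from h import *
c=grab('wrist','w4.png'); plan([.543,.004,.30],-.745)
x=cv2.imread('pics/w4.png')
cv2.imwrite('pics/w4b.png',cv2.resize(x,(800,600),interpolation=cv2.INTER_CUBIC))
E
```

```text
time: 10.3
eef_pos: [0.484, 0.2543, 0.3035]
eef_rot: [-3.141, -0.007, 0.388]
contact_force: [0.5, -0.9, -0.7]
grip_width: 0.0855
grasp_force: 0.0
t 10.35 pos [0.4828 0.2537 0.3007] yhead -1.183 tilt [ 0.002  0.001 -1.   ] shift [-38.7 254.    0.5] norm 256.9 q6 1.621
 turn about tool z (mod 1.57): -0.438
 turn about tool z (mod 3.14): -0.438
```

View pics/w4b.png

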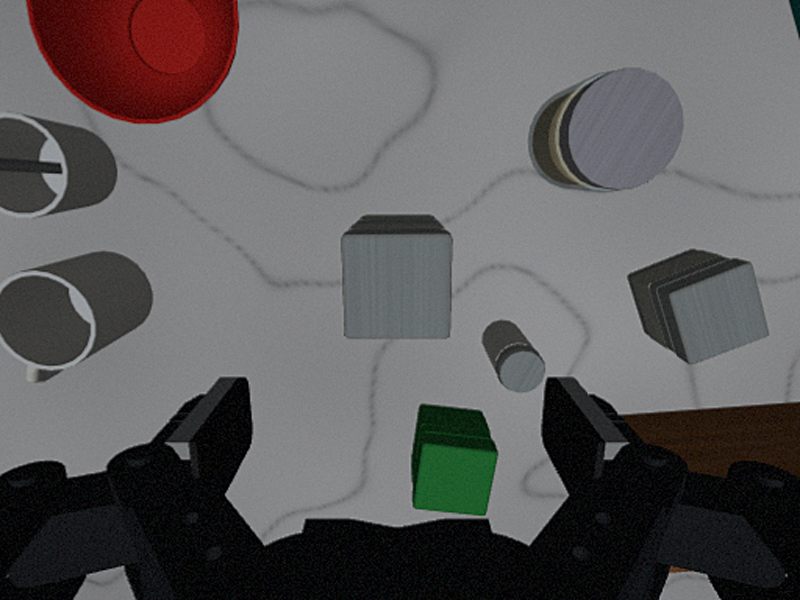

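The second tier stands squarely, with its lid at (342,234), (453,233), (451,338), (344,338). B's lid is at (669,293), (753,262), (769,331), (691,364).

```bash
python3 - <<'E'
from h import *
c=load('w4.png')
for z,q in((.16,[(342,234),(453,233),(451,338),(344,338)]),(.08,[(669,293),(753,261),(769,331),(691,364)])):
    print(*sq([at(c,u*.64-.2,v*.64-.2,z) for u,v in q]))
E
```

```text
[0.4833 0.2539] 0.389 [0.0642 0.0648 0.0647 0.0661]
[0.5415 0.0056] -0.768 [0.0643 0.0651 0.0605 0.0636]
```

```bash
python3 -m creep '[[[-5,32,0,0,0],[-5,32,0,0,0],[-5,32,0,0,0],[-5,32,0,0,0],[-5,32,0,0,0],[-5,32,0,0,0],[-5,32,0,0,0],[-4,30,0,0,0],[0,0,25,-0.104,0],[0,0,25,-0.104,0],[0,0,25,-0.105,0],[0,0,5,-0.105,0],[0,0,0,0,0],[0,0,0,0,0],[0,0,0,0,0]]]'; python3 - <<'E'
from h import *
c=grab('wrist','w5.png'); plan([.542,.005,.22],-.765)
x=cv2.imread('pics/w5.png')
cv2.imwrite('pics/w5b.png',cv2.resize(x,(800,600),interpolation=cv2.INTER_CUBIC))
E
```

```text
time: 11.6
eef_pos: [0.5423, 0.0037, 0.2192]
eef_rot: [-3.141, 0.0, 0.803]
contact_force: [-0.3, 0.5, 0.2]
grip_width: 0.0855
grasp_force: 0.0
t 11.65 pos [0.5428 0.0037 0.2199] yhead -0.7669 tilt [ 0.001 -0.    -1.   ] shift [ 0.4 -1.5 -0.1] norm 1.5 q6 0.728
 turn about tool z (mod 1.57): -0.0019
 turn about tool z (mod 3.14): -0.0019
```

View pics/w5b.png

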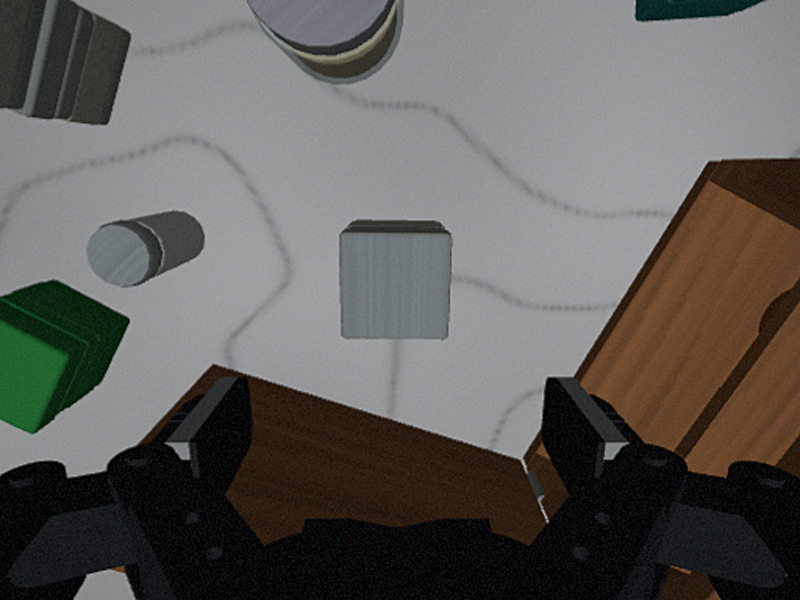

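B's lid is at (340,232), (452,232), (449,339), (341,339), square to the gripper.

```bash
python3 - <<'E'
from h import *
c=load('w5.png')
r=sq([at(c,u*.64-.2,v*.64-.2,.08) for u,v in [(340,232),(452,232),(449,339),(341,339)]]); print(*r)
plan([*r[0],.036],-.765)
E
```

```text
[0.5413 0.0037] -0.773 [0.0651 0.0643 0.0651 0.0658]
t 11.65 pos [0.5428 0.0037 0.2199] yhead -0.7669 tilt [ 0.001 -0.    -1.   ] shift [ -1.1  -1.2 183.9] norm 183.9 q6 0.728
 turn about tool z (mod 1.57): -0.0019
 turn about tool z (mod 3.14): -0.0019
```

```bash
python3 -m creep '[[[-1,-1,30,0,0],[0,0,31,0,0],[0,0,31,0,0],[0,0,31,0,0],[0,0,30,0,0],[0,0,20,0,0],[0,0,11,0,0],[0,0,0,0,0],[0,0,0,0,0],[0,0,0,0,1],[0,0,0,0,1],[0,0,0,0,1],[0,0,0,0,1],[0,0,0,0,1],[0,0,0,0,1]]]'; python3 -c "
from h import *
plan([.4833,.2536,.33],-1.183)"
```

```text
time: 12.9
eef_pos: [0.5433, 0.0036, 0.0378]
eef_rot: [3.138, -0.003, 0.806]
contact_force: [-0.1, -0.2, 6.4]
grip_width: 0.0655
grasp_force: 67.8
t 12.9 pos [0.5433 0.0036 0.0378] yhead -0.7652 tilt [ 0.005 -0.    -1.   ] shift [ 139.7 -215.4 -292.5] norm 389.2 q6 0.726
 turn about tool z (mod 1.57): 0.4178
 turn about tool z (mod 3.14): 0.4178
```

```bash
python3 -m creep '[[[0,0,-10,0,1],[0,0,-30,0,1],[0,0,-36,0,1],[0,0,-36,0,1],[0,0,-36,0,1],[0,0,-36,0,1],[0,0,-36,0.1,1],[0,0,-36,0.1,1],[0,0,-36,0.109,1],[0,0,0,0.109,1],[5,-28,0,0,1],[5,-32,0,0,1],[5,-32,0,0,1],[5,-32,0,0,1],[5,-32,0,0,1],[5,-32,0,0,1],[5,-32,0,0,1],[4,-32,0,0,1],[0,0,0,0,1]]]'; python3 -m creep '[[[0,0,0,0,1],[0,0,0,0,1],[0,0,0,0,1],[0,0,0,0,1]]]';python3 -c "
from h import *
plan([.4836,.2536,.202],-1.183)"
```

```text
time: 14.48
eef_pos: [0.4793, 0.2563, 0.3274]
eef_rot: [-3.138, 0.0, 0.392]
contact_force: [0.4, -0.4, -2.0]
grip_width: 0.0656
grasp_force: 68.1
time: 14.82
eef_pos: [0.482, 0.2505, 0.3273]
eef_rot: [3.141, 0.0, 0.386]
contact_force: [-0.0, 0.3, -2.7]
grip_width: 0.0656
grasp_force: 68.1
t 14.82 pos [0.482  0.2505 0.3273] yhead -1.1846 tilt [-0. -0. -1.] shift [  2.7  -2.3 125.3] norm 125.4 q6 1.618
 turn about tool z (mod 1.57): -0.0016
 turn about tool z (mod 3.14): -0.0016
```

```bash
python3 -m creep '[[[3,-2,25,0,1],[0,0,33,0,1],[0,0,30,0,1],[0,0,18,0,1],[0,0,9,0,1],[0,0,6,0,1],[0,0,0,0,1],[0,0,0,0,1],[0,0,0,0,1]]]';python3 -c "
from h import *
plan([.4836,.2536,.1975],-1.183)"
```

```text
time: 15.57
eef_pos: [0.4851, 0.255, 0.2083]
eef_rot: [-3.141, -0.003, 0.387]
contact_force: [0.4, 0.0, -1.8]
grip_width: 0.0653
grasp_force: 68.1
t 15.57 pos [0.4851 0.255  0.2083] yhead -1.1834 tilt [ 0.003  0.001 -1.   ] shift [-2.   0.8 10.8] norm 11.0 q6 1.622
 turn about tool z (mod 1.57): -0.0004
 turn about tool z (mod 3.14): -0.0004
```

```bash
python3 -m creep '[[[-1,1,3,0,1],[0,0,3,0,1],[0,0,1.5,0,1],[0,0,1.5,0,1],[0,0,1,0,1],[0,0,0,0,1],[0,0,0,0,1],[0,0,0,0,1]]]';python3 -c "
from h import *
plan([.4836,.2536,.1975],-1.183)"
```

```text
time: 16.23
eef_pos: [0.4837, 0.2535, 0.1979]
eef_rot: [3.141, -0.001, 0.388]
contact_force: [-2.6, -1.1, 6.1]
grip_width: 0.0652
grasp_force: 68.6
t 16.23 pos [0.4837 0.2535 0.1979] yhead -1.1828 tilt [ 0.001  0.    -1.   ] shift [-0.1 -0.1  0.4] norm 0.4 q6 1.62
 turn about tool z (mod 1.57): 0.0002
 turn about tool z (mod 3.14): 0.0002
```

```bash
python3 -m creep '[[[0,0,0,0,0.5],[0,0,0,0,0],[0,0,0,0,0],[0,0,0,0,0],[0,0,-10,0,0],[0,0,-30,0,0],[0,0,-36,0,0],[0,0,-36,0,0],[0,0,-36,0,0],[0,0,-30,0,0],[0,0,0,0,0],[0,0,0,0,0]]]'; python3 - <<'E'
from h import *
c=grab('wrist','w6.png'); s=grab('scene','s6.png')
plan([.483,.253,.40])
x=cv2.imread('pics/w6.png'); y=cv2.imread('pics/s6.png')[130:322,270:400]
o=np.zeros((600,800,3),np.uint8); o[:384,:512]=x; o[:,:]=0
o[:360,:480]=cv2.resize(x,(480,360),interpolation=cv2.INTER_AREA); o[:,:][:472,480:800]=cv2.resize(y,(320,472),interpolation=cv2.INTER_CUBIC)
cv2.imwrite('pics/m6.png',o)
E
```

```text
time: 17.23
eef_pos: [0.4844, 0.2539, 0.378]
eef_rot: [-3.141, -0.006, 0.388]
contact_force: [0.7, -0.2, -0.5]
grip_width: 0.0849
grasp_force: 0.0
t 17.33 pos [0.4829 0.2532 0.3736] yhead -1.183 tilt [-0.001 -0.    -1.   ] shift [  0.    0.2 -26.4] norm 26.4 q6 1.62
```

View pics/m6.png

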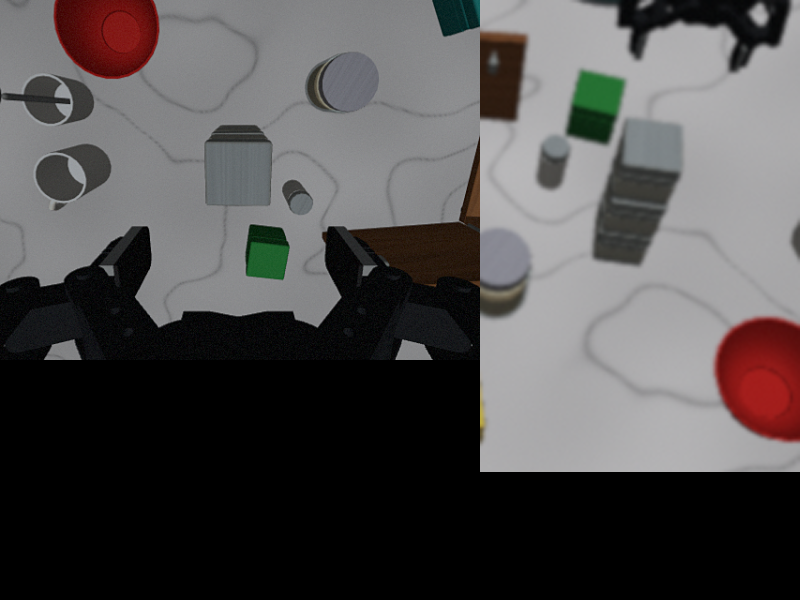

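The tins stand in one square three-high column at (483,253) mm. Next is the door; I'll get its geometry from the earlier wrist and top pictures.

```bash
python3 - <<'E'
from h import *
c=load('w1.png'); t=load('top0.png')
f=lambda u,v,z:at(c,u*.64-.2,v*.64-.2,z)[:2]; g=lambda u,v,z:at(t,u/5+174.6,v/5+139.6,z)[:2]
e,h=f(386,417,.193),f(688,375,.193); d=h-e; print('w1 inner',e.round(4),h.round(4),np.linalg.norm(d).round(4),np.arctan2(*(-d)[::-1]).round(3))
for a,b,n in((g(382,482,.193),g(722,312,.193),'inner'),(g(391,498,.193),g(735,325,.193),'outer')):
    d=b-a; print('top',n,a.round(4),b.round(4),np.linalg.norm(d).round(4),np.arctan2(*(-d)[::-1]).round(3))
print('roof front right',f(704,377,.2), 'roof front pt',f(748,18,.2),'floor front', f(605,312,.017),f(623,72,.2))
r=lambda u,v:at(t,u*.64,v*.64,.2)[:2]; bl,br=r(549,171),r(591,283); print('back',bl,br,np.arctan2(*(bl-br)[::-1]))
plan([.384,-.072,.373],.515)
E
```

```text
w1 inner [0.3906 0.0448] [ 0.5024 -0.1774] 0.2487 2.037
top inner [0.3899 0.0436] [ 0.5034 -0.1769] 0.248 2.046
top outer [0.3797 0.0376] [ 0.4951 -0.1854] 0.2511 2.048
roof front right [ 0.50634563 -0.18511998] roof front pt [ 0.74593572 -0.09269108] floor front [ 0.50431644 -0.18178314] [ 0.69061472 -0.0282231 ]
back [ 0.81401053 -0.28476066] [ 0.57417671 -0.37045757] 0.3431791428158124
t 17.33 pos [0.4829 0.2532 0.3736] yhead -1.183 tilt [-0.001 -0.    -1.   ] shift [-214.5  263.6    0.8] norm 339.9 q6 1.62
 turn about tool z (mod 1.57): -0.1273
 turn about tool z (mod 3.14): 1.4435
```

```bash
python3 -m creep '[[[-23,29,0,0,0],[-23,29,0,0,0],[-23,29,0,0,0],[-23,29,0,0,0],[-23,29,0,0,1],[-23,29,0,0,1],[-23,29,0,0,1],[-23,29,0,0,1],[-22,30,0,0,1],[0,0,0,-0.118,1],[0,0,0,-0.118,1],[0,0,0,-0.118,1],[0,0,0,-0.118,1],[0,0,0,-0.118,1],[0,0,0,-0.118,1],[0,0,0,-0.118,1],[0,0,0,-0.118,1],[0,0,0,-0.118,1],[0,0,0,-0.118,1]]]'; python3 -m creep '[[[0,0,0,-0.118,1],[0,0,0,-0.118,1],[0,0,0,-0.118,1],[0,0,0,-0.118,1],[0,0,0,0,1],[0,0,0,0,1],[0,0,0,0,1]]]'
cat >> h.py <<'E'
H=np.array([.507,-.183])
def door():
    s,p,R=st(); x,y=R.apply([1,0,0])[:2],R.apply([0,1,0])[:2]; d=p[:2]-H
    print('door angle (if aligned) %.3f'%(np.arctan2(x[1],x[0])-.355),'a %.1f n %.1f'%(d@x*1000,-d@y*1000),'F tool',R.inv().apply(s['contact_force']).round(1),'q',np.round(s['joint_pos'],2),'t',round(s['time'],2))
E
python3 -c "
from h import *
plan([.3917,-.0681,.146],.474);door()"
```

```text
time: 18.92
eef_pos: [0.3906, -0.0669, 0.3718]
eef_rot: [-3.137, -0.001, 1.574]
contact_force: [0.7, -0.0, 0.0]
grip_width: -0.0001
grasp_force: 0.0
time: 19.5
eef_pos: [0.3911, -0.067, 0.3731]
eef_rot: [-3.14, -0.001, 2.037]
contact_force: [0.3, -0.1, 0.2]
grip_width: 0.0
grasp_force: 0.0
t 19.5 pos [ 0.3911 -0.067   0.3731] yhead 0.4661 tilt [-0.002  0.001 -1.   ] shift [ -1.6   0.4 227.1] norm 227.1 q6 -0.699
 turn about tool z (mod 1.57): -0.0079
 turn about tool z (mod 3.14): -0.0079
door angle (if aligned) 1.682 a 155.7 n 51.4 F tool [-0.2  0.2 -0.2] q [-0.23 -0.34  1.93  0.    1.55 -0.7 ] t 19.5
```

```bash
python3 -m creep '[[[0,0,30,0,1],[0,0,35,0,1],[0,0,35,0,1],[0,0,35,0,1],[0,0,35,0,1],[0,0,30,0,1],[0,0,20,0,1],[0,0,7,0,1],[0,0,0,0,1],[0,3,0,0,1],[0,3,0,0,1],[0,3,0,0,1],[0,3,0,0,1],[0,3,0,0,1],[0,0,0,0,1]]]'; python3 -c "
from h import *
door()"
```

```text
time: 20.75
eef_pos: [0.4066, -0.0603, 0.1486]
eef_rot: [3.139, 0.002, 2.04]
contact_force: [0.1, -0.8, 0.4]
grip_width: -0.0001
grasp_force: 0.3
door angle (if aligned) 1.685 a 154.9 n 34.0 F tool [-0.7 -0.2 -0.4] q [-0.21 -0.19  2.23  0.    1.1  -0.68] t 20.75
```

```bash
python3 -m creep '[[[0,3,0,0,1],[1.6,9.4,0,0.06,1],[1.6,9.4,0,0.06,1],[1.6,9.4,0,0.06,1],[1.6,9.4,0,0.06,1],[1.6,9.4,0,0.06,1],[1.6,9.4,0,0.06,1],[1.6,9.4,0,0.06,1],[1.6,9.4,0,0.06,1],[0,0,0,0,1]]]'; python3 - <<'E'
from h import *
door(); c=grab('wrist','d1.png')
x=cv2.imread('pics/d1.png'); t=grab('top','t1.png'); y=cv2.imread('pics/t1.png')[100:292,240:400]
o=np.zeros((480,800,3),np.uint8); o[:300,:400]=cv2.resize(x,(400,300)); o[:,400:]=cv2.resize(y,(400,480),interpolation=cv2.INTER_CUBIC); cv2.imwrite('pics/m7.png',o)
E
```

```text
time: 21.58
eef_pos: [0.4784, -0.0275, 0.1479]
eef_rot: [3.139, 0.0, 1.559]
contact_force: [0.3, 0.9, -0.2]
grip_width: 0.0
grasp_force: 0.0
door angle (if aligned) 1.204 a 155.1 n 30.5 F tool [0.9 0.3 0.2] q [-0.11 -0.04  2.1  -0.    1.08 -0.1 ] t 21.58
```

View pics/m7.png

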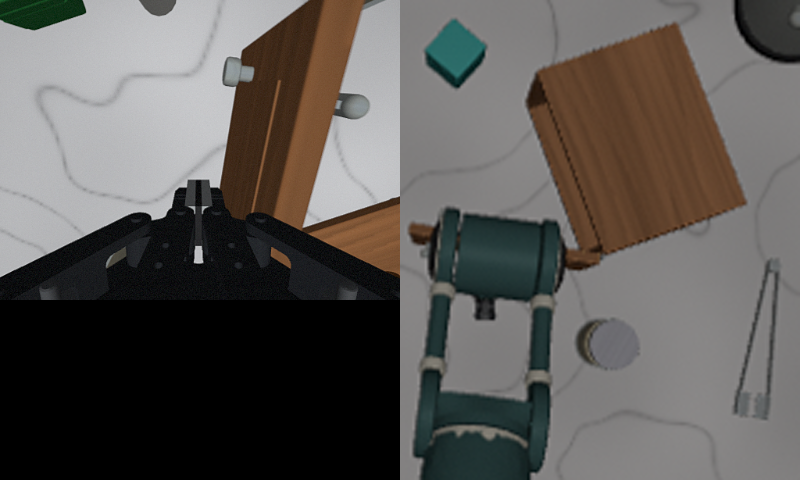

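The door moves with the fingers: in the top crop its free edge is at (410,233) and its hinge at (600,258). I'll keep following the arc and slide outwards a little.

```bash
python3 -m creep '[[[3.5,9.5,0,0.06,1],[3.5,9.6,0,0.06,1],[3.5,9.7,0,0.06,1],[3.5,9.8,0,0.06,1],[3.5,9.9,0,0.06,1],[3.5,10,0,0.06,1],[3.5,10.1,0,0.06,1],[3.5,10.2,0,0.06,1],[3.5,10.3,0,0.06,1],[3.5,10.4,0,0.06,1]]]'; python3 -c "
from h import *
door()"
```

```text
time: 22.52
eef_pos: [0.5788, -0.0221, 0.1463]
eef_rot: [-3.139, 0.001, 0.958]
contact_force: [-0.5, 0.5, -0.6]
grip_width: 0.0001
grasp_force: 0.0
door angle (if aligned) 0.603 a 173.0 n 33.7 F tool [ 0.1 -0.7  0.6] q [-0.08  0.15  1.9   0.    1.09  0.53] t 22.52
```

```bash
python3 -m creep '[[[1.8,10.5,0,0.06,1],[1.8,10.5,0,0.06,1],[1.8,10.5,0,0.06,1],[1.8,10.5,0,0.06,1],[1.8,10.5,0,0.06,1],[1.8,10.5,0,0.06,1],[1.8,10.5,0,0.06,1],[1.2,7,0,0.04,1],[0,0,0,0,1]]]'; python3 - <<'E'
from h import *
door(); t=grab('top','t2.png')
E
```

```text
time: 23.27
eef_pos: [0.6444, -0.0716, 0.1464]
eef_rot: [-3.141, 0.001, 0.499]
contact_force: [-0.1, -0.4, -0.7]
grip_width: 0.0003
grasp_force: 0.0
door angle (if aligned) 0.144 a 173.9 n 32.1 F tool [-0.3  0.3  0.7] q [-0.15  0.28  1.75 -0.    1.12  0.92] t 23.27
```

Now I'll press slowly into the clip.

```bash
python3 -m creep '[[[0.9,5,0,0.03,1],[0.9,5,0,0.03,1],[0.6,4,0,0.02,1],[0.6,4,0,0.02,1],[0,2,0,0.01,1],[0,0,0,0,1]]]'; python3 -c "
from h import *
door()"; python3 -m creep '[[[0,2,0,0,1],[0,2,0,0,1],[0,0,0,0,1]]]'; python3 -c "
from h import *
door()"
```

```text
time: 23.82
eef_pos: [0.6552, -0.0832, 0.1485]
eef_rot: [-3.135, -0.0, 0.39]
contact_force: [-5.6, 12.4, 10.4]
grip_width: -0.0002
grasp_force: 6.9
door angle (if aligned) 0.035 a 175.0 n 36.0 F tool [ -0.4 -13.7 -10.3] q [-0.17  0.3   1.72  0.01  1.13  1.01] t 23.82
time: 24.07
eef_pos: [0.6553, -0.0836, 0.1487]
eef_rot: [-3.129, 0.001, 0.39]
contact_force: [-10.1, 21.5, 13.0]
grip_width: -0.0001
grasp_force: 11.3
door angle (if aligned) 0.035 a 175.0 n 35.5 F tool [ -1.2 -23.9 -12.7] q [-0.17  0.3   1.71  0.01  1.13  1.01] t 24.07
```

```bash
python3 -m creep '[[[0,-4,0,0,1],[0,-8,0,0,1],[0,-15,0,0,1],[0,-25,0,0,1],[0,-20,-10,0,1],[0,-10,-35,0,1],[0,0,-35,0,1],[0,0,-35,0,1],[0,0,-35,0,1],[0,-30,-20,0,1],[0,-30,0,0,1],[0,-30,0,0,1],[0,-30,0,0,1],[0,0,0,0,1],[0,0,0,0,1]]]'; python3 - <<'E'
from h import *
door(); plan([.6,.05,.3]); c=grab('wrist','d3.png'); t=grab('top','t3.png')
# predicted outer top edge of the door for several angles, both views; edge location by brightness along the normal
x=cv2.GaussianBlur(c['frame'],(3,3),0).astype(int); X=t['frame'].astype(int)
for r in (.08,.15,.2,.24):
  for nm,cam,im in(('w',c,x),('t',t,X)):
    row=[]
    for off in np.arange(-.06,.021,.005):
        d=np.array([np.cos(.355),np.sin(.355)]); nn=np.array([d[1],-d[0]])
        u,v=proj(cam,[*(H+d*r+nn*off),.193]); u,v=int(round(u)),int(round(v))
        row.append(int(im[v,u,0]-im[v,u,2]) if 0<=u<512 and 0<=v<384 else None)
    print(nm,r,row)
E
```

```text
time: 25.32
eef_pos: [0.5799, 0.0973, 0.3169]
eef_rot: [3.141, 0.001, 0.393]
contact_force: [0.3, -0.5, 0.1]
grip_width: 0.0001
grasp_force: 0.0
door angle (if aligned) 0.038 a 174.6 n 231.1 F tool [ 0.   0.6 -0.1] q [ 0.12  0.06  1.68 -0.    1.4   1.3 ] t 25.32
t 25.32 pos [0.5799 0.0973 0.3169] yhead -1.1781 tilt [-0. -0. -1.] shift [ 0.4 51.4 16.9] norm 54.1 q6 1.302
w 0.08 [29, 29, 29, 31, 41, 30, 33, 30, 31, 56, 54, 60, 27, 62, 63, None, None]
t 0.08 [2, 2, 2, 1, 11, 28, 24, 25, 27, 44, 48, 51, 36, 53, 52, 52, 56]
w 0.15 [29, 30, 26, 30, 47, 27, 32, 28, 28, 59, 56, None, None, None, None, None, None]
t 0.15 [2, 2, 1, 2, 12, 29, 25, 26, 32, 54, 48, 49, 32, 52, 48, 52, 57]
w 0.2 [27, 30, 28, 27, 53, 29, 31, 29, 32, None, None, None, None, None, None, None, None]
t 0.2 [3, 1, 2, 1, 12, 27, 25, 24, 38, 56, 49, 49, 27, 50, 53, 55, 57]
w 0.24 [29, 31, 25, 33, 31, 27, 32, None, None, None, None, None, None, None, None, None, None]
t 0.24 [2, 3, 2, 2, 2, 2, 1, 20, 28, 29, 49, 49, 31, 52, 54, 54, 55]
```

```bash
python3 -m creep '[[[0,35,0,0,1],[0,35,0,0,1],[0,35,-10,0,1],[0,20,0,0,1],[0,0,0,0,1],[0,0,0,0,1]]]'; python3 - <<'E'
from h import *
c=grab('wrist','d4.png'); im=c['frame'].astype(np.float32)
from scipy.ndimage import map_coordinates as mc
offs=np.arange(-.020,.0121,.002)
d=np.array([np.cos(.355),np.sin(.355)]); nn=np.array([d[1],-d[0]]); print((offs*1000).round().astype(int))
for r in np.arange(.1,.271,.02):
    uv=np.array([proj(c,[*(H+d*r+nn*o),.193]) for o in offs]); v=mc(im[...,0],[uv[:,1],uv[:,0]],order=1,cval=-1)
    print(r.round(2),uv[0].round(),v.round().astype(int))
E
```

```text
time: 25.92
eef_pos: [0.6288, -0.022, 0.3265]
eef_rot: [-3.141, 0.001, 0.386]
contact_force: [-0.2, 0.4, 0.5]
grip_width: -0.0003
grasp_force: 0.0
[-20 -18 -16 -14 -12 -10  -8  -6  -4  -2   0   2   4   6   8  10  12]
0.1 [343. 257.] [ 53  60 120 115 108 106 111 110 118  54  46 124 132 131 127 122 120]
0.12 [346. 238.] [ 52  62 121 114 107 110 113 115 112  55  50 112 131 128 130 123 116]
0.14 [348. 218.] [ 55  49 123 115 110 113 114 114 116  54  54 116 130 130 126 121 116]
0.16 [350. 198.] [ 52  61 123 119 114 112 113 114 118  55  58 118 131 128 123 116 112]
0.18 [353. 176.] [ 58  50 122 119 114 115 115 116 116  54  51 115 128 125 121 116 116]
0.2 [355. 154.] [ 58  53 122 119 116 115 116 110 114  53  51 113 125 124 118 120 126]
0.22 [358. 131.] [ 56  57 121 120 114 114 113 115 115  54  52 100 121 119 125 129 125]
0.24 [361. 107.] [ 58  55 121 119 118 113 111 117 130  56  46 103 120 130 125 123 122]
0.26 [364.  82.] [179 176 176 177 151 166 174 176 176 175 173 174 173 174 170 170 169]
```

The gap between door and roof is constant (about 4 mm) from hinge to free edge, so the door is latched shut. The gripper is clear of everything.

```bash
python3 -c "
from h import *
print(job.sign_off())"
```

```text
the job is handed in; nothing more can be done
None
```

I stacked the two tins squarely on the lone one, pushed the door shut past its clip, and handed the job in at about 26 s; I don't have the judge's result.

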